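# Shut the hatch, release the two catches in order and hold the dry-box gate wide

## Task

Ready the little dry box for a colleague who will take the sample out by the front gate: first slide the flat cover on its roof fully shut over the hatch, then squeeze the rear catch fully in, and after it the front catch. Then swing the gate past its detent until it stands wide open, about square to the front of the box, and finish while still holding it there with the fingers, because it swings back by itself. Leave the bottles and the stopper beside the box alone.

Things in the scene. Friction and masses are not known exactly. Their poses are not given: they have to be found in the camera images.
- drybox: White dry box 130 x 210 mm, fixed, flat roof at z = 90 mm. Origin: centre of its underside; x from front (gate side) to rear, y to its left, z up; left, right, front, rear are meant so below. The right 70 mm is a solid pillar with the two catches on top. Tabs, lugs and fin stand to z = 128 mm, the gate handle to 137 mm; all are taken from above. Low bars on the roof reach 9 mm above it.
- cover (a joint): Flat aluminium cover 74 x 70 mm sliding on the roof along the box's -y (to the right): 0 m = fully open at the left, 0.060 m = fully shut over the hatch (end stop). Stays where it is left; about 2 N moves it.
- cover_grip (a point): On the cover's upright black fin, which moves with the cover: fin 12 mm thick (along y), 28 mm long (along x), its top at z = 130 mm; the point is at the fin's centre at z = 117.5 mm.
- rear_catch (a joint): Rear catch: an upright tab 10 mm thick (x), 20 wide (y), in front of a fixed lug 28 mm long (x). Squeezing both together along x drives the tab rearward onto the lug: 0 m = out, 0.010 m = fully in. Outside width over both 48 mm out, 38 mm in. About 3 N moves it; stays where left. Until it is in, its bar blocks the front catch.
- rear_catch_grip (a point): Fixed point on the box, 26 mm above the roof, midway between the outer faces of rear tab and lug when fully squeezed: then the tab's front face is at x = 14 mm and the lug's rear face at x = 52 mm, both 20 mm wide about y = -75 mm.
- front_catch (a joint): Front catch: an upright tab 10 mm thick (y), 20 wide (x), left of a fixed lug 28 mm long (y). Squeezing both together along y drives the tab to the right onto the lug and draws the bolt off the gate: 0 m = out, gate locked, 0.010 m = fully in. Outside width 48 mm out, 38 mm in. About 3 N moves it; stays where left. Blocked until the rear catch is in.
- front_catch_grip (a point): Fixed point on the box, 26 mm above the roof, midway between the outer faces of front tab and lug when fully squeezed: then the tab's left face is at y = -58 mm and the lug's right face at y = -96 mm, both 20 mm wide about x = -45 mm.
- gate_swing (a joint): Front gate, white panel 129 mm wide on an upright hinge at its left end; its right end swings out to the front (-x): 0 rad = shut, 1.6 rad = end stop. A spring always pulls it shut (about 2 N at the handle). A sprung detent from 0.55 to 0.95 rad takes some 5 to 8 N at the handle to pass; let go when wide, the gate falls back against the detent at about 0.9 rad.
- gate: The swinging gate with its handle. Origin on its upright hinge axis, at the height of the box's underside; its -y axis runs from the hinge along the panel (8 mm thick, to z = 88 mm), so at 0 rad its axes are the box's.
- gate_handle (a point): On the gate's handle, which moves with it: an upright round steel rod, 14 mm diameter, standing on the gate's top edge 85 mm from the hinge axis, from z = 88 to 137 mm in the box frame; the point is on the rod's axis at z = 118 mm.
- capped_bottle: Bystander: white round bottle with a cap, 46 mm diameter, 92 mm tall, to the right of the box; origin at the centre of its underside. Leave alone.
- dropper_bottle: Bystander: small dropper bottle, 28 mm diameter, 84 mm tall, in front of the pillar; origin at the centre of its underside. Leave alone.
- stopper: Bystander: rubber stopper, 29 mm diameter, 25 mm tall, to the right of the box; origin at the centre of its underside. Leave alone.
- sample: Glass weighing bottle in the chamber, 35 mm diameter, 65 mm tall, fixed; origin at the centre of its underside. Nothing to do with it.

How it is judged:
By the outcome, as a careful person would: the job done as asked, in the order asked, and still so for the second after the job is handed in, while the arm keeps its last pose, push and grip.
It also fails if it takes over 58 s, if anything falls off the work surface, if the arm or the gripper's body presses on something with over 40 N, if the wrist force passes 120 N, or if a joint passes its speed limit or range.

## Robot

A 7-joint arm with a two-finger parallel gripper is mounted at the origin on a cart in front of the work surface, level with it; the furniture and walls round the work are solid. World frame = base frame: x ahead of the robot, y to its left, z up, the work surface at z = 0. Lengths are in mm, angles in rad, forces in N, time in s.
With the tool pointing down it reaches from about 400 to 750 mm from the base axis. Payload 19.5 kg.
Tool frame: the origin (TCP) lies at the very end of the fingers, on their centre line; the grasp point (between the pads) lies hold_point_z behind it (hold_point_z is the distance from the TCP to the grasp point, in mm); z points along the fingers, y is the direction in which the jaws open and shut (so a half turn about z gives the same grasp; the last joint's range is limited). The gripper opens to 85 mm and grips with 20 to 120 N. Pads are 22 mm wide; open, the fingers measure 114 mm over their backs; the gripper's body (76 mm by 85 mm) begins 54 mm behind the grasp point. The pads swing forward as they close: fully open they stand 13 mm farther back than shut.
Start: joints at [-0.042, 0.707, -0.028, 1.485, 0.022, 0.951, -0.075], TCP at [574.974, 0.003, 231.268] pointing down, gripper open.
Joint ranges: [-2.71, 2.71], [-0.32, 2.16], [-1.57, 1.52], [0, 2.45], [-1.46, 4.6], [0, 2.02], [-2.83, 2.83]. Speed limits (rad/s): [1.89, 1.89, 2.57, 2.57, 3.01, 3.01, 3.01].

## Interface

Orientations are given as a unit quaternion [x, y, z, w].
In Python, from cell import * gives the robot as it stands.
- The arm moves only by the tool apply_moves, never from a script. Its argument "motion" is a list that holds one entry, the list of rows, each a list of 7 numbers: the shift along the tool's x, y, z in m, then the turn, a rotation vector about the tool's x, y, z in rad, then the closure, from 0 (fully open) to 1 (shut). A call has 1 to 20 rows; each row is the pose to reach, as a shift and turn from the pose measured when the call began, along the tool's axes at that moment; what a row does not reach only later rows make up. A row lasts 1/12 s, in which the tool goes at most 41.7 mm and 7.16 degrees, less where a joint would pass 70% of its speed; a pose out of reach is approached as far as the arm can. A call with a gripper value outside its range is refused whole. The fingers move at their own pace and stop on an object; "newtons" is the grip in N (left out, the last holds). Time passes only in rows, so rows that repeat a pose let the fingers close. It gives the time, the measured TCP pose, the force and the opening at its end, in the units of the state.
- sense(): the state, without advancing time (a new reading comes with each control period).
- snapshot(name): name is "scene" or "side" or "wrist"; returns a dict with "pixels" (480x640x3 uint8, red, green, blue), "depth" (480x640 float32, mm along the optical axis (not along the pixel's ray), 0 where there is no reading), "fx", "fy", "cx", "cy" (pixels), "extrinsics" (4x4, takes a point from camera to world coordinates). Camera axes: x right, y up, looking along -z (the intrinsics and any distortion apply to the point x, -y, -z); pixel columns grow to the right and rows downward; lengths in mm; the calibration is good to about 2 mm. A picture is of the moment at which its call begins.
- sign_off(): hands the job in, once; it reports no verdict.
The state is a dict: "clock": time; "joints": joint angles; "joint_velocities": joint speeds; "tau": joint torques, N m; "eef_pos": TCP position; "tool_rot": TCP orientation; "wrist_force": force on the tool from outside, world axes, zero at the start; "ft_torque": the same for the moment, N m; "width": finger opening in mm.
Only numpy, scipy, OpenCV 4.12 (cv2) and the standard library are available. Lean on these libraries where they do the work, as an engineer would, in place of code of your own. Each camera call takes 0.05 s, during which the arm holds its last target.

## Working session

There is one attempt and no reset: what is moved stays moved. The work goes in short steps, Python scripts to look and compute and a tool call to move; the robot and the scene stay as the last step left them, time stands still between calls to the robot, and variables do not carry over. Pictures are saved under pics/ and viewed, and the job is handed in when it is done.

Besides the shell and the picture viewer there is one more tool, called after "Call:" as name(argument=value, ...) on one line, values as JSON. apply_moves: Moves the arm, as the interface text tells. Its arguments: {"type":"object","properties":{"motion":{"type":"array","items":{"type":"array","items":{"type":"array","items":{"type":"number"}}}},"newtons":{"type":"number"}},"required":["motion"]}

```bash
ls; mkdir -p pics; python3 - <<'E'
from cell import *
import cv2,numpy as np
s=sense()
for k,v in s.items(): print(k,v)
for n in ["scene","side","wrist"]:
    d=snapshot(n); cv2.imwrite(f"pics/a_{n}.png",d["pixels"][:,:,::-1]); np.savez(f"pics/a_{n}.npz",**d)
    print(n,d["fx"],d["fy"],d["cx"],d["cy"],np.round(d["extrinsics"],3).tolist(),[k for k in d])
E
```

```text
pics
clock 0.0
joints [-0.04171584  0.70709722 -0.02759944  1.48499394  0.02198664  0.95088912
 -0.07549876]
joint_velocities [ 1.43588963e-04  1.87750380e-03 -3.61782695e-04 -5.39653919e-05
 -5.39782754e-04 -2.25202384e-03 -5.51484449e-04]
tau [-3.35119905e-03 -8.83210659e+01  1.23306759e+00 -2.36173260e+01
  1.66974653e-02  6.38553465e-03 -2.14882397e-05]
eef_pos [5.74740143e+02 3.05630368e-03 2.30832124e+02]
tool_rot [ 7.07108099e-01  7.07105255e-01 -3.96007711e-04 -3.71173366e-04]
wrist_force [-1.24092414 -0.33375376 -0.05459396]
ft_torque [ 0.04511534  0.03426432 -0.04822282]
width 85.46961898489255
scene 509.54162055227613 509.54162055227613 321.5814217535694 241.38162665394475 [[0.826, 0.366, -0.428, 110.772], [-0.563, 0.516, -0.645, -816.998], [-0.016, 0.774, 0.633, 658.43], [0.0, 0.0, 0.0, 1.0]] ['pixels', 'depth', 'fx', 'fy', 'cx', 'cy', 'extrinsics']
side 525.0290020114563 525.0290020114563 329.7561027219247 245.52012201507952 [[0.979, 0.15, -0.137, 369.716], [-0.203, 0.66, -0.723, -837.326], [-0.018, 0.736, 0.677, 666.721], [0.0, 0.0, 0.0, 1.0]] ['pixels', 'depth', 'fx', 'fy', 'cx', 'cy', 'extrinsics']
wrist 342.02944456270586 342.02944456270586 320.0055382824849 240.72512932007712 [[1.0, -0.001, 0.0, 574.493], [0.001, 0.949, 0.315, 80.888], [-0.0, -0.315, 0.949, 374.566], [0.0, 0.0, 0.0, 1.0]] ['pixels', 'depth', 'fx', 'fy', 'cx', 'cy', 'extrinsics']
```

```bash
python3 - <<'E'
import cell
print([ (k,getattr(cell,k) if not callable(getattr(cell,k)) else '') for k in dir(cell) if not k.startswith('__')])
E
```

```text
[('MotionError', ''), ('hold_point_z', 18.700000000000003), ('sense', ''), ('sign_off', ''), ('snapshot', '')]
```

View pics/a_scene.png

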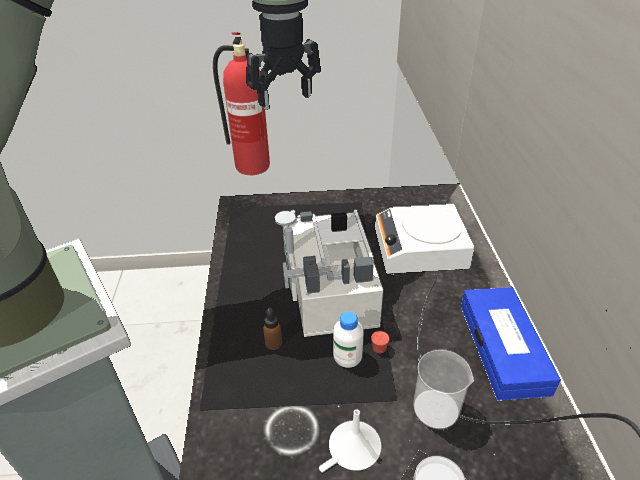

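View pics/a_side.png

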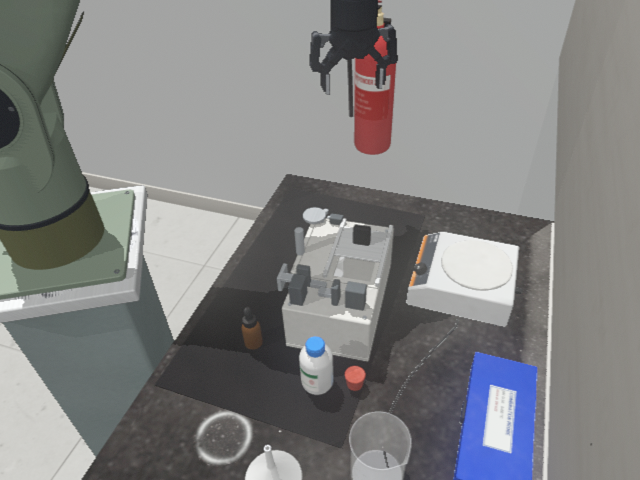

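View pics/a_wrist.png

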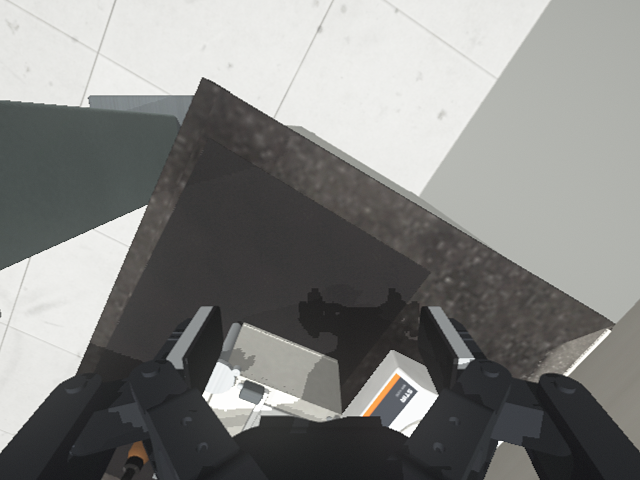

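```bash
cat > h.py <<'E'
import numpy as np,cv2
def cloud(d):
    Z=d["depth"];v,u=np.mgrid[0:480,0:640]
    P=np.stack([(u-d["cx"])/d["fx"]*Z,-(v-d["cy"])/d["fy"]*Z,-Z],-1)
    E=d["extrinsics"];return P@E[:3,:3].T+E[:3,3]
def ray(d,u,v,z):
    E=d["extrinsics"];r=E[:3,:3]@np.array([(u-d["cx"])/d["fx"],-(v-d["cy"])/d["fy"],-1]);o=E[:3,3]
    return o+r*(z-o[2])/r[2]
def proj(d,P):
    E=d["extrinsics"];q=(np.asarray(P)-E[:3,3])@E[:3,:3]
    return np.stack([d["cx"]+d["fx"]*q[...,0]/-q[...,2],d["cy"]-d["fy"]*q[...,1]/-q[...,2]],-1)
def crop(d,u0,u1,v0,v1,k,name):
    im=d["pixels"][v0:v1,u0:u1,::-1];cv2.imwrite(name,cv2.resize(im,None,fx=k,fy=k,interpolation=cv2.INTER_CUBIC))
E
python3 - <<'E'
from h import *
for n,b in [("scene",(230,430,190,370)),("side",(230,430,190,370))]:
    d=np.load(f"pics/a_{n}.npz");crop(d,*b,4 if n=="scene" else 4,f"pics/b_{n}.png".replace("b_","b4_"))
    P=cloud(d);z=P[...,2];m=(abs(z-90)<4);m&=(P[...,0]>300)&(P[...,0]<900)
    q=P[m];print(n,m.sum(),q.min(0),q.max(0))
    c=cv2.minAreaRect(q[:,:2].astype(np.float32));print(c)
    h,e=np.histogram(z[(z>20)&(z<150)&(P[...,0]<900)],bins=65);print(np.c_[e[:-1],h][h>100])
E
```

```text
scene 5044 [ 300.6571638  -762.25477557   86.00143756] [ 899.11782763 1154.79328043   93.9974726 ]
((621.7259521484375, 201.197998046875), (588.4335327148438, 1924.34326171875), 1.616209864616394)
[[  20.00145956  874.        ]
 [  22.00142857  901.        ]
 [  24.00139757  945.        ]
 [  26.00136658  927.        ]
 [  28.00133559  837.        ]
 [  30.00130459  831.        ]
 [  32.0012736   815.        ]
 [  34.0012426   825.        ]
 [  36.00121161  865.        ]
 [  38.00118062 1789.        ]
 [  40.00114962 4053.        ]
 [  42.00111863 1575.        ]
 [  44.00108763  762.        ]
 [  46.00105664  789.        ]
 [  48.00102565  842.        ]
 [  50.00099465  785.        ]
 [  52.00096366  824.        ]
 [  54.00093266  770.        ]
 [  56.00090167  834.        ]
 [  58.00087068  989.        ]
 [  60.00083968 1597.        ]
 [  62.00080869  994.        ]
 [  64.00077769  902.        ]
 [  66.0007467  1760.        ]
 [  68.00071571 1133.        ]
 [  70.00068471  739.        ]
 [  72.00065372  687.        ]
 [  74.00062272  648.        ]
 [  76.00059173  693.        ]
 [  
[... 2627 characters left out ...]
81  308.        ]
 [ 105.99536703  361.        ]
 [ 107.99514725  304.        ]
 [ 109.99492746  300.        ]
 [ 111.99470768  393.        ]
 [ 113.9944879   360.        ]
 [ 115.99426811  333.        ]
 [ 117.99404833  318.        ]
 [ 119.99382854  329.        ]
 [ 121.99360876  327.        ]
 [ 123.99338898  327.        ]
 [ 125.99316919  346.        ]
 [ 127.99294941  602.        ]
 [ 129.99272962  515.        ]
 [ 131.99250984  261.        ]
 [ 133.99229006  254.        ]
 [ 135.99207027  269.        ]
 [ 137.99185049  270.        ]
 [ 139.9916307   247.        ]
 [ 141.99141092  237.        ]
 [ 143.99119114  252.        ]
 [ 145.99097135  234.        ]
 [ 147.99075157  273.        ]]
```

```bash
ls pics
```

```text
a_scene.npz
a_scene.png
a_side.npz
a_side.png
a_wrist.npz
a_wrist.png
b4_scene.png
b4_side.png
```

View pics/b4_scene.png

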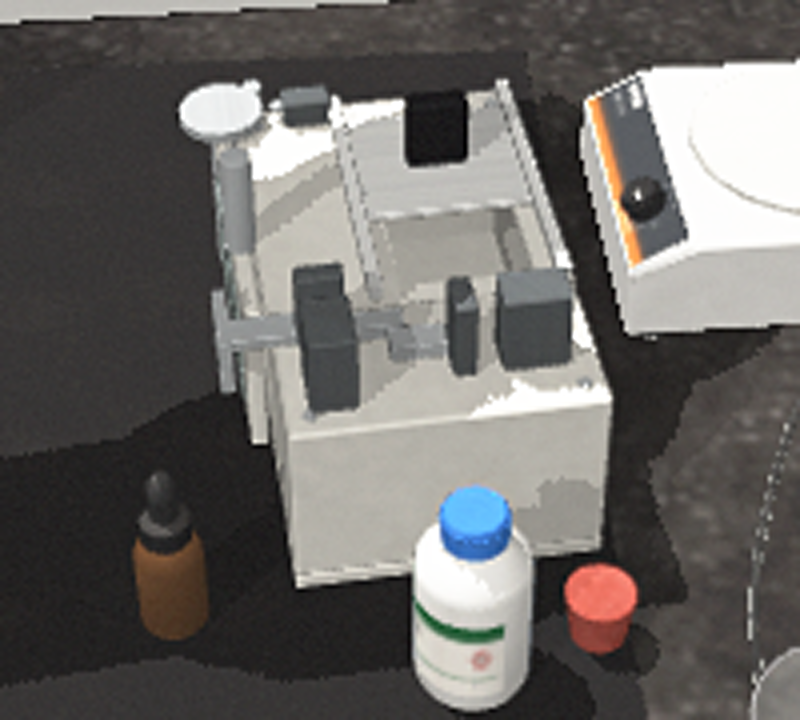

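View pics/b4_side.png

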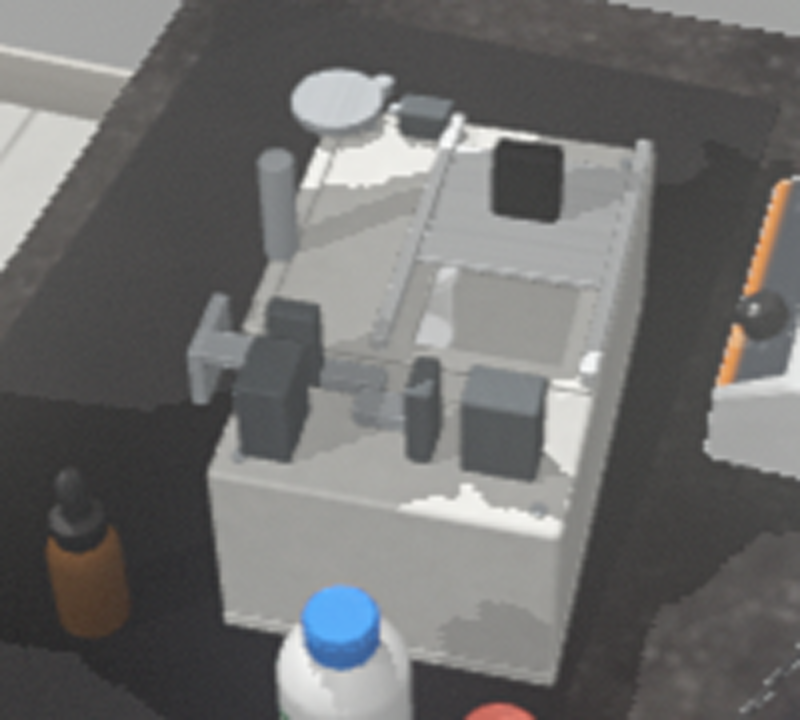

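```bash
python3 - <<'E'
from h import *
a=np.load("pics/a_scene.npz");b=np.load("pics/a_side.npz")
def c(d,x,y,z): return ray(d,230+x/4,190+y/4,z)
for n,d,pk in [("sc",a,[(290,433,90),(611,400,90),(298,585,0),(602,548,0)]),("si",b,[(212,472,90),(562,532,90),(225,625,0),(553,685,0),(652,155,90)])]:
    q=np.array([c(d,*p) for p in pk]);print(n,q.round(1).tolist(),"len",np.linalg.norm(q[1]-q[0]))
    e=q[1]-q[0];th=np.arctan2(e[1],e[0]);print("yaw",np.degrees(th))
    for i in (0,):
        R=np.array([[np.cos(th),-np.sin(th)],[np.sin(th),np.cos(th)]]);m=(q[0]+q[1])[:2]/2
        print("origin", m+R@[0,105])
E
```

```text
sc [[392.2, -335.6, 90.0], [505.3, -393.2, 90.0], [392.1, -335.4, 0.0], [508.2, -392.3, 0.0]] len 126.93919705858171
yaw -26.973477832983473
origin [ 496.39537286 -270.84529001]
si [[394.1, -336.5, 90.0], [509.8, -390.3, 90.0], [392.1, -336.7, 0.0], [509.4, -390.9, 0.0], [598.5, -204.1, 90.0]] len 127.61566469522046
yaw -24.946119030901787
origin [ 496.24419481 -268.18536654]
```

```bash
python3 - <<'E'
from h import *
from scipy.optimize import least_squares
th=np.radians(-26);o=np.array([496.3,-269.5])
for n in ["scene","side"]:
    d=np.load(f"pics/a_{n}.npz");P=cloud(d)
    # fit: right face
    def tob(p,x,y,t):
        q=p[...,:2]-[x,y];c,s=np.cos(t),np.sin(t)
        return np.stack([q[...,0]*c+q[...,1]*s,-q[...,0]*s+q[...,1]*c,p[...,2]],-1)
    B=tob(P,*o,th).reshape(-1,3)
    m=(abs(B[:,0])<60)&(abs(B[:,1]+105)<8)&(B[:,2]>15)&(B[:,2]<80)
    q=P.reshape(-1,3)[m];
    k=np.polyfit(B[m,0],B[m,1],1);r=B[m,1]-np.polyval(k,B[m,0]);print(n,"rightface",m.sum(),k,r.std(),"yaw",-26+np.degrees(k[0]))
    for nm,lo,hi,bx in [("lugs top",125,131,(-70,60,-110,-30)),("fin top",126.5,133,(-45,60,0,100)),("handle",120,139,(-90,-55,0,70)),("roof",88,92.5,(-64,64,-104,100)),("cover",92.5,97,(-64,64,0,110))]:
        m=(B[:,2]>lo)&(B[:,2]<hi)&(B[:,0]>bx[0])&(B[:,0]<bx[1])&(B[:,1]>bx[2])&(B[:,1]<bx[3])
        print(nm,m.sum(),B[m].mean(0).round(1),B[m].min(0).round(1),B[m].max(0).round(1))
    m=(B[:,2]>126)&(B[:,2]<131)&(abs(B[:,1]+75)<22)
    for t in [(10,70),(-70,-15)]:
        mm=m&(B[:,0]>t[0])&(B[:,0]<t[1]);print(t,mm.sum(),np.percentile(B[mm],[2,50,98],axis=0).round(1).tolist())
    # object positions
    im=d["pixels"]
E
```

```text
scene rightface 1730 [ 5.27541327e-03 -1.07076460e+02] 0.9298231577330116 yaw -25.69774108468795
lugs top 476 [-10.6 -78.8 128.4] [-57.  -99.9 125. ] [ 49.9 -50.9 131. ]
fin top 79 [ 17.6  46.6 129.7] [  4.1  41.6 126.6] [ 31.4  53.8 132.6]
handle 92 [-73.4   8.4 131.6] [-80.2   3.2 120.3] [-67.   17.3 139. ]
roof 2183 [-14.7 -25.9  90.9] [ -64. -104.   88.] [62.7 99.9 92.5]
cover 690 [ 9.6 43.6 95.5] [-62.    0.2  92.5] [ 60.8 102.6  97. ]
(10, 70) 173 [[10.5, -88.3, 126.4], [34.4, -78.7, 128.7], [49.0, -68.2, 130.5]]
(-70, -15) 199 [[-56.5, -96.5, 126.3], [-47.0, -80.5, 128.8], [-37.7, -54.8, 130.5]]
side rightface 1973 [ 6.51971992e-03 -1.06558806e+02] 0.7757712408918025 yaw -25.62644756471404
lugs top 609 [ -7.5 -78.2 129.1] [-55.7 -99.7 125.1] [ 51.1 -50.8 131. ]
fin top 110 [ 19.8  47.6 130.3] [  5.8  42.3 126.7] [ 33.4  55.2 132.8]
handle 98 [-71.1   8.9 131. ] [-79.    4.2 120.7] [-65.2  20.1 139. ]
roof 2366 [ -6.9 -28.   91.4] [ -64.  -104.    88.1] [63.9 99.9 92.5]
cover 755 [-4.4 46.1 94.7] [-63.9   0.3  92.5] [ 63.4 102.7  97. ]
(10, 70) 242 [[10.5, -87.4, 126.4], [35.9, -78.9, 129.5], [50.6, -67.4, 130.9]]
(-70, -15) 248 [[-54.9, -96.4, 126.6], [-45.0, -79.0, 129.4], [-35.9, -53.6, 130.8]]
```

```bash
cat >> h.py <<'E'
from scipy.spatial.transform import Rotation as Ro
YAW=-25.66; O=np.array([494.3,-270.9,0.])
def b2w(p): return O+Ro.from_euler('z',YAW,degrees=True).apply(p)
def w2b(p): return Ro.from_euler('z',-YAW,degrees=True).apply(np.asarray(p)-O)
def plan(s,pb,jaw):  # pb: box-frame TCP (mm), jaw: angle of tool y in box frame, deg
    R0=Ro.from_quat(s["tool_rot"]); best=None
    for k in (0,180):
        a=np.radians(jaw+YAW+k);y=np.array([np.cos(a),np.sin(a),0]);z=np.array([0,0,-1.]);x=np.cross(y,z)
        rv=(R0.inv()*Ro.from_matrix(np.c_[x,y,z])).as_rotvec()
        if best is None or np.linalg.norm(rv)<np.linalg.norm(best): best=rv
    sh=R0.inv().apply(b2w(pb)-s["eef_pos"])/1000
    print("shift",sh.round(4).tolist(),"rot",best.round(4).tolist(),"world",b2w(pb).round(1))
def st():
    from cell import sense
    s=sense();print("t",round(s["clock"],2),"tcp",np.round(s["eef_pos"],1),"box",w2b(s["eef_pos"]).round(1),"F",np.round(s["wrist_force"],1),"w",round(s["width"],1),"j",np.round(s["joints"],2).tolist());return s
E
python3 - <<'E'
from h import *
s=st(); plan(s,[19.7,49.5,180],90); plan(s,[19.7,49.5,101],90)
E
```

```text
t 0.15 tcp [574.8   0.  230.9] box [-44.7 279.1 230.9] F [-0.8  0.5  0.5] w 85.4 j [-0.04, 0.71, -0.03, 1.48, 0.02, 0.95, -0.08]
shift [-0.2348, -0.0413, 0.051] rot [-0.0007, -0.0005, -1.1229] world [ 533.5 -234.8  180. ]
shift [-0.2348, -0.0412, 0.13] rot [-0.0007, -0.0005, -1.1229] world [ 533.5 -234.8  101. ]
```

Call:
apply_moves(motion=[[[-0.03,-0.005,0.01,0,0,-0.12,0],[-0.06,-0.01,0.02,0,0,-0.24,0],[-0.09,-0.015,0.03,0,0,-0.36,0],[-0.12,-0.02,0.04,0,0,-0.48,0],[-0.15,-0.025,0.051,0,0,-0.6,0],[-0.18,-0.03,0.051,0,0,-0.72,0],[-0.21,-0.036,0.051,0,0,-0.84,0],[-0.2348,-0.0413,0.051,0,0,-0.96,0],[-0.2348,-0.0413,0.051,0,0,-1.06,0],[-0.2348,-0.0413,0.051,0,0,-1.1229,0],[-0.2348,-0.0413,0.051,0,0,-1.1229,0],[-0.2348,-0.0413,0.051,0,0,-1.1229,0]]], newtons=30)

```text
clock: 1.15
eef_pos: [533.4, -234.8, 179.8]
tool_rot: [0.223, 0.975, 0.0, -0.001]
wrist_force: [-0.1, -0.1, 0.4]
width: 85.3
```

```bash
python3 - <<'E'
from h import *
from cell import *
s=st(); plan(s,[19.7,49.5,101],90)
d=snapshot("wrist");np.savez("pics/c_wrist.npz",**d);cv2.imwrite("pics/c_wrist.png",d["pixels"][:,:,::-1])
E
```

```text
t 1.15 tcp [ 533.4 -234.8  179.8] box [ 19.6  49.5 179.8] F [-0.1 -0.1  0.4] w 85.3 j [0.55, 0.8, -0.39, 1.52, 0.36, 0.9, 1.16]
shift [-0.0002, 0.0, 0.0788] rot [-0.0002, -0.0011, -0.0024] world [ 533.5 -234.8  101. ]
```

View pics/c_wrist.png

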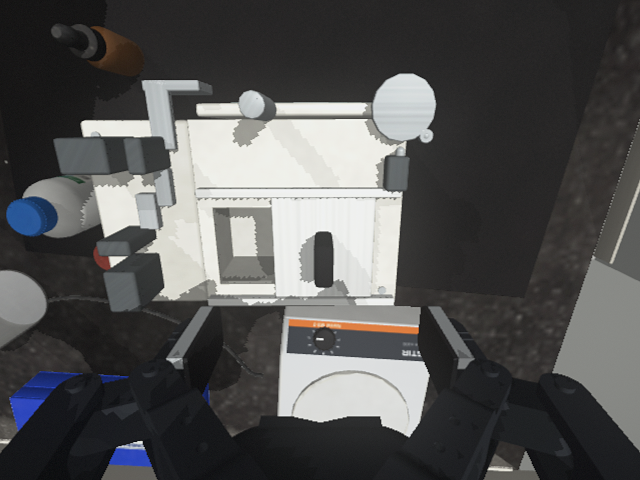

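The wrist view is nearly overhead: fin at about (323,258), handle rod top at (252,102), front catch at (95–150,155), rear catch at (130,265). I'll use it to refine the pose.

```bash
python3 - <<'E'
from h import *
d=np.load("pics/c_wrist.npz");B=w2b(cloud(d).reshape(-1,3))
def rp(nm,lo,hi,bx):
    m=(B[:,2]>lo)&(B[:,2]<hi)&(B[:,0]>bx[0])&(B[:,0]<bx[1])&(B[:,1]>bx[2])&(B[:,1]<bx[3])
    q=np.percentile(B[m],[1,50,99],axis=0).round(1);print(nm,m.sum(),q.tolist())
rp("fin top",128,133,(-20,60,10,100));rp("handle top",134,140,(-100,-50,-20,40))
rp("front catch",125,131,(-70,-25,-110,-30));rp("front lug",125,131,(-70,-25,-110,-66));rp("front tab",125,131,(-70,-25,-62,-30));rp("rear",125,131,(-10,70,-110,-50));rp("rear tab",125,131,(-10,18,-110,-50));rp("rear lug",125,131,(20,70,-110,-50))
rp("gate top",84,91,(-90,-60,-30,60));rp("roof",88,92,(-80,80,-120,120));rp("cover",92,97,(-10,50,0,120))
E
```

```text
fin top 717 [[5.1, 45.8, 128.6], [17.1, 51.9, 132.0], [31.9, 57.5, 133.0]]
handle top 417 [[-79.2, 9.1, 134.6], [-72.8, 15.9, 139.3], [-66.2, 22.2, 140.0]]
front catch 1903 [[-56.8, -94.8, 125.3], [-47.4, -71.2, 130.3], [-36.9, -47.3, 131.0]]
front lug 1337 [[-56.8, -94.9, 125.3], [-47.4, -78.2, 130.3], [-36.9, -67.0, 131.0]]
front tab 566 [[-56.8, -57.0, 125.4], [-47.3, -50.1, 130.1], [-36.9, -47.1, 131.0]]
rear 1516 [[2.1, -83.8, 125.3], [27.6, -72.2, 130.2], [49.3, -64.0, 131.0]]
rear tab 449 [[1.9, -83.7, 125.2], [5.4, -72.7, 130.1], [11.5, -64.0, 131.0]]
rear lug 1067 [[21.9, -83.8, 125.3], [33.8, -72.0, 130.2], [49.5, -64.0, 131.0]]
gate top 912 [[-86.8, -28.6, 84.7], [-72.8, 23.3, 90.3], [-68.7, 59.2, 91.0]]
roof 4203 [[-76.4, -102.3, 88.5], [-59.0, -6.5, 91.4], [58.8, 98.9, 92.0]]
cover 2028 [[-9.5, 5.7, 92.1], [19.4, 95.9, 93.1], [49.5, 105.3, 96.9]]
```

```bash
sed -i 's/O=np.array(\[494.3,-270.9,0.\])/O=np.array([493.6,-270.0,0.])/' h.py; python3 - <<'E'
from h import *
s=st(); plan(s,[20,50,102],90);plan(s,[20,-10,102],90)
E
```

```text
t 1.2 tcp [ 533.5 -234.6  179.9] box [ 20.6  49.2 179.9] F [0.2 0.5 0.1] w 85.7 j [0.55, 0.8, -0.39, 1.52, 0.36, 0.9, 1.16]
shift [0.0006, 0.0008, 0.0779] rot [-0.0003, -0.0009, -0.0024] world [ 533.3 -233.6  102. ]
shift [0.0004, -0.0592, 0.0779] rot [-0.0003, -0.0009, -0.0024] world [ 507.3 -287.7  102. ]
```

Call:
apply_moves(motion=[[[0.0006,0.0008,0.02,0,0,0,0.4],[0.0006,0.0008,0.04,0,0,0,0.4],[0.0006,0.0008,0.06,0,0,0,0.4],[0.0006,0.0008,0.072,0,0,0,0.4],[0.0006,0.0008,0.078,0,0,0,0.4],[0.0006,0.0008,0.078,0,0,0,0.4],[0.0006,0.0008,0.078,0,0,0,0.7],[0.0006,0.0008,0.078,0,0,0,0.8],[0.0006,0.0008,0.078,0,0,0,0.9],[0.0006,0.0008,0.078,0,0,0,1],[0.0006,0.0008,0.078,0,0,0,1],[0.0006,0.0008,0.078,0,0,0,1],[0.0006,0.0008,0.078,0,0,0,1]]], newtons=25)

```text
clock: 2.28
eef_pos: [533.6, -233.7, 102.8]
tool_rot: [0.223, 0.975, -0.0, 0.0]
wrist_force: [-0.4, 0.2, 6.4]
width: 11.3
```

```bash
python3 - <<'E'
from h import *
s=st(); plan(s,[20,50,102],90);plan(s,[20,-10,102],90)
E
```

```text
t 2.28 tcp [ 533.6 -233.7  102.8] box [ 20.3  50.  102.8] F [-0.4  0.2  6.4] w 11.3 j [0.53, 0.9, -0.35, 1.59, 0.42, 0.72, 1.11]
shift [0.0003, -0.0, 0.0008] rot [-0.0002, 0.0004, -0.0026] world [ 533.3 -233.6  102. ]
shift [0.0002, -0.06, 0.0008] rot [-0.0002, 0.0004, -0.0026] world [ 507.3 -287.7  102. ]
```

Call:
apply_moves(motion=[[[0,-0.003,-0.001,0,0,0,1],[0,-0.008,-0.001,0,0,0,1],[0,-0.013,-0.001,0,0,0,1],[0,-0.018,-0.001,0,0,0,1],[0,-0.023,-0.001,0,0,0,1],[0,-0.028,-0.001,0,0,0,1],[0,-0.033,-0.001,0,0,0,1],[0,-0.038,-0.001,0,0,0,1],[0,-0.043,-0.001,0,0,0,1],[0,-0.048,-0.001,0,0,0,1],[0,-0.053,-0.001,0,0,0,1],[0,-0.056,-0.001,0,0,0,1],[0,-0.058,-0.001,0,0,0,1],[0,-0.059,-0.001,0,0,0,1],[0,-0.06,-0.001,0,0,0,1],[0,-0.06,-0.001,0,0,0,1]]])

```text
clock: 3.62
eef_pos: [512.4, -277.6, 103.5]
tool_rot: [0.219, 0.976, 0.007, 0.002]
wrist_force: [28.1, 56.4, -24.2]
width: 11.7
```

```bash
python3 - <<'E'
from h import *
s=st()
E
```

```text
t 3.62 tcp [ 512.4 -277.6  103.5] box [ 20.2   1.3 103.5] F [ 28.1  56.4 -24.2] w 11.7 j [0.63, 0.91, -0.37, 1.59, 0.42, 0.73, 1.2]
```

Call:
apply_moves(motion=[[[0,0.004,0.0,0,0,0,1],[0,0.006,0,0,0,0,1],[0,0.006,0,0,0,0,1]]])

```text
clock: 3.87
eef_pos: [515.0, -272.0, 103.6]
tool_rot: [0.219, 0.976, 0.007, 0.002]
wrist_force: [4.1, -0.7, -16.4]
width: 11.2
```

```bash
python3 - <<'E'
from h import *
from cell import *
s=st()
d=snapshot("side");np.savez("pics/d_side.npz",**d);crop(d,250,420,190,330,4,"pics/d_side.png")
d=snapshot("scene");np.savez("pics/d_scene.npz",**d);crop(d,250,420,190,330,4,"pics/d_scene.png")
d=snapshot("wrist");np.savez("pics/d_wrist.npz",**d);cv2.imwrite("pics/d_wrist.png",d["pixels"][:,:,::-1])
E
```

```text
t 3.87 tcp [ 515.  -272.   103.6] box [ 20.2   7.5 103.6] F [  4.1  -0.7 -16.4] w 11.2 j [0.62, 0.91, -0.37, 1.59, 0.42, 0.73, 1.19]
```

View pics/d_side.png

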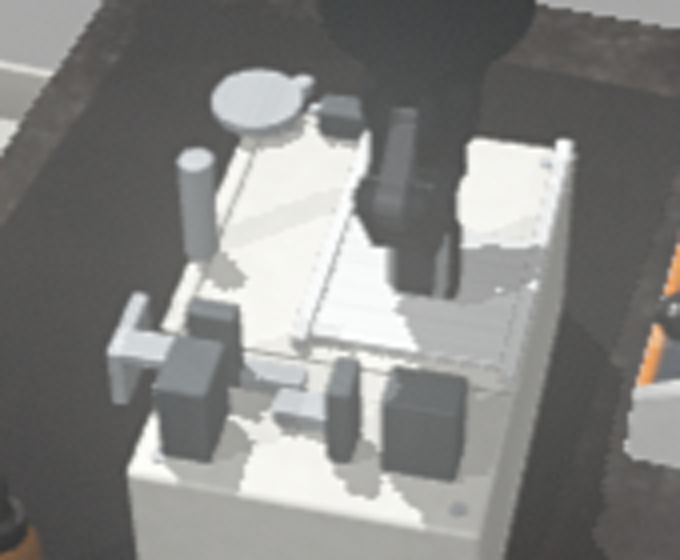

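View pics/d_wrist.png

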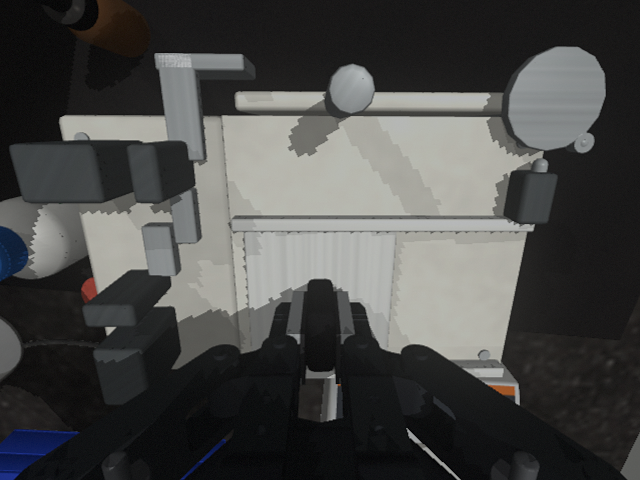

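View pics/d_scene.png

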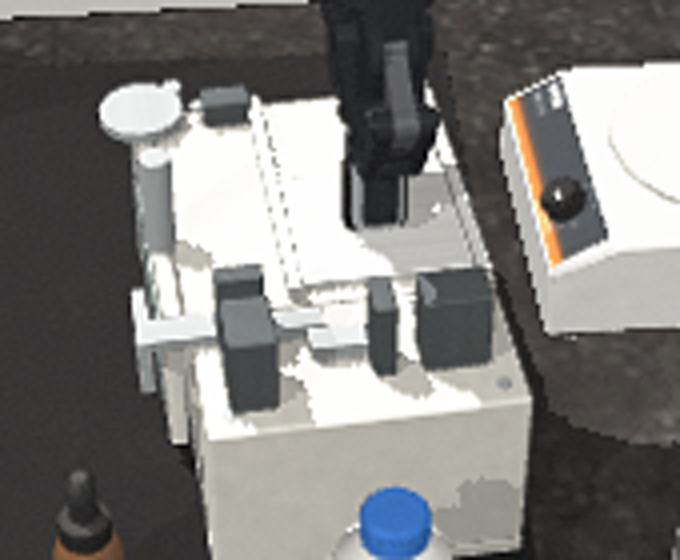

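Call:
apply_moves(motion=[[[0,-0.001,0.0005,0,0,0,1],[0,-0.002,0.0005,0,0,0,1],[0,-0.003,0.0005,0,0,0,1],[0,-0.004,0.0005,0,0,0,1],[0,-0.005,0.0005,0,0,0,1],[0,-0.006,0.0005,0,0,0,1],[0,-0.007,0.0005,0,0,0,1],[0,-0.0075,0.0005,0,0,0,1],[0,-0.0075,0.0005,0,0,0,1]]])

```text
clock: 4.77
eef_pos: [512.8, -276.9, 103.4]
tool_rot: [0.219, 0.976, 0.009, 0.003]
wrist_force: [6.0, 18.7, 1.4]
width: 11.6
```

```bash
python3 - <<'E'
from h import *
from cell import *
s=st()
d=snapshot("wrist");np.savez("pics/e_wrist.npz",**d);crop(d,200,420,190,350,3,"pics/e_wrist.png")
E
```

```text
t 4.77 tcp [ 512.8 -276.9  103.4] box [ 20.3   2.1 103.4] F [ 6.  18.7  1.4] w 11.6 j [0.64, 0.91, -0.38, 1.59, 0.42, 0.73, 1.2]
```

View pics/e_wrist.png

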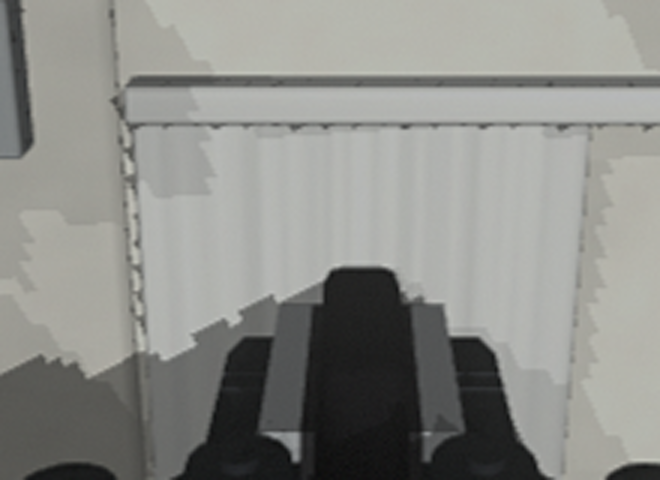

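Call:
apply_moves(motion=[[[0,0,0,0,0,0,0.85],[0,0,0,0,0,0,0.7],[0,0,0,0,0,0,0.6],[0,0,0,0,0,0,0.6],[0,0,-0.02,0,0,0,0.6],[0,0,-0.05,0,0,0,0.6],[0,0,-0.077,0,0,0,0.6],[0,0,-0.077,0,0,0,0.4],[0,0,-0.077,0,0,0,0]]])

```text
clock: 5.57
eef_pos: [512.3, -278.8, 181.6]
tool_rot: [0.219, 0.976, 0.009, 0.004]
wrist_force: [-0.2, 0.1, -1.2]
width: 57.3
```

```bash
python3 - <<'E'
from h import *
from cell import *
s=st()
d=snapshot("wrist");np.savez("pics/f_wrist.npz",**d);cv2.imwrite("pics/f_wrist.png",d["pixels"][:,:,::-1])
B=w2b(cloud(d).reshape(-1,3))
def rp(nm,lo,hi,bx):
    m=(B[:,2]>lo)&(B[:,2]<hi)&(B[:,0]>bx[0])&(B[:,0]<bx[1])&(B[:,1]>bx[2])&(B[:,1]<bx[3])
    if m.sum(): print(nm,m.sum(),np.percentile(B[m],[1,50,99],axis=0).round(1).tolist())
rp("fin top",128,133,(-20,60,-20,60));rp("handle top",134,140,(-100,-50,-20,40))
rp("front catch",125,131,(-70,-25,-110,-30));rp("rear",125,131,(-10,70,-110,-50))
plan(s,[34,-75,180],0);plan(s,[34,-75,100],0)
E
```

```text
t 5.57 tcp [ 512.3 -278.8  181.6] box [2.060e+01 1.000e-01 1.816e+02] F [-0.2  0.1 -1.2] w 57.3 j [0.66, 0.8, -0.43, 1.52, 0.37, 0.9, 1.25]
fin top 727 [[6.2, -3.2, 128.5], [18.4, 2.4, 132.0], [32.8, 8.6, 133.0]]
handle top 360 [[-78.2, 8.1, 135.0], [-71.7, 14.3, 139.4], [-65.1, 21.1, 140.0]]
front catch 1714 [[-55.8, -95.2, 125.4], [-46.5, -74.3, 130.3], [-36.0, -48.1, 131.0]]
rear 1338 [[3.0, -84.4, 125.2], [27.8, -73.3, 130.3], [50.2, -64.8, 131.0]]
shift [-0.0129, -0.0752, 0.0002] rot [0.0118, 0.0173, -1.5647] world [ 491.8 -352.3  180. ]
shift [-0.0126, -0.0767, 0.0802] rot [0.0118, 0.0173, -1.5647] world [ 491.8 -352.3  100. ]
```

View pics/f_wrist.png

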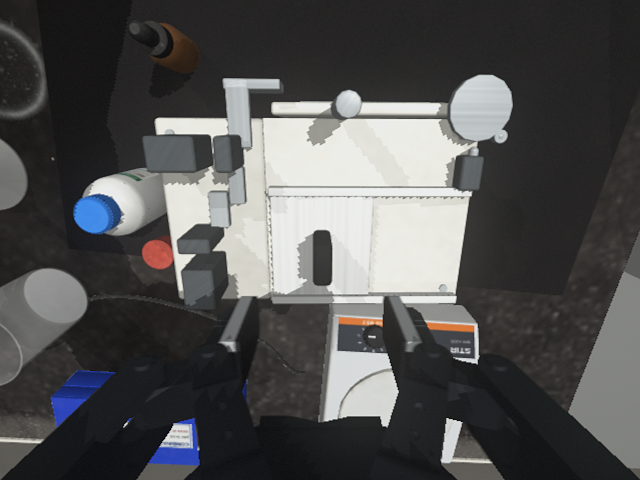

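```bash
sed -i 's/def plan(s,pb,jaw):/def plan(s,pb,jaw,ks=(0,180)):/; s/for k in (0,180)/for k in ks/' h.py; python3 - <<'E'
from h import *
s=st()
plan(s,[34,-75,180],0,(0,));plan(s,[34,-75,180],0,(180,))
E
```

```text
t 5.62 tcp [ 511.9 -278.5  180.5] box [ 20.1   0.2 180.5] F [ 0.4  0.3 -0.1] w 64.4 j [0.66, 0.8, -0.43, 1.52, 0.37, 0.9, 1.25]
shift [-0.0134, -0.0753, -0.0009] rot [0.016, -0.0134, 1.577] world [ 491.8 -352.3  180. ]
shift [-0.0134, -0.0753, -0.0009] rot [0.0133, 0.0159, -1.5645] world [ 491.8 -352.3  180. ]
```

Call:
apply_moves(motion=[[[0,-0.005,0,0.001,-0.001,0.12,0],[-0.001,-0.01,0,0.002,-0.002,0.24,0],[-0.002,-0.015,0,0.003,-0.003,0.36,0],[-0.004,-0.02,0,0.005,-0.004,0.48,0],[-0.005,-0.03,0,0.006,-0.005,0.6,0],[-0.006,-0.04,0,0.007,-0.006,0.72,0],[-0.008,-0.05,0,0.008,-0.007,0.84,0],[-0.01,-0.06,0,0.01,-0.008,0.96,0],[-0.012,-0.07,0,0.011,-0.009,1.08,0],[-0.0134,-0.0753,0,0.012,-0.01,1.2,0],[-0.0134,-0.0753,0,0.013,-0.011,1.32,0],[-0.0134,-0.0753,0,0.015,-0.012,1.44,0],[-0.0134,-0.0753,-0.0009,0.016,-0.0134,1.56,0],[-0.0134,-0.0753,-0.0009,0.016,-0.0134,1.577,0],[-0.0134,-0.0753,-0.0009,0.016,-0.0134,1.577,0]]])

```text
clock: 6.87
eef_pos: [491.6, -352.2, 179.2]
tool_rot: [0.846, 0.533, -0.001, -0.0]
wrist_force: [-0.7, 0.8, -0.5]
width: 85.4
```

```bash
python3 - <<'E'
from h import *
from cell import *
s=st()
plan(s,[34,-75,100],0)
d=snapshot("wrist");np.savez("pics/g_wrist.npz",**d);cv2.imwrite("pics/g_wrist.png",d["pixels"][:,:,::-1])
B=w2b(cloud(d).reshape(-1,3))
def rp(nm,lo,hi,bx):
    m=(B[:,2]>lo)&(B[:,2]<hi)&(B[:,0]>bx[0])&(B[:,0]<bx[1])&(B[:,1]>bx[2])&(B[:,1]<bx[3])
    if m.sum(): print(nm,m.sum(),np.percentile(B[m],[1,50,99],axis=0).round(1).tolist())
rp("fin top",128,133,(-20,60,-20,60));rp("handle top",134,140,(-100,-50,-20,40))
rp("front catch",125,131,(-70,-25,-110,-30));rp("rear",125,131,(-10,70,-110,-50))
E
```

```text
t 6.87 tcp [ 491.6 -352.2  179.2] box [ 33.7 -74.9 179.2] F [-0.7  0.8 -0.5] w 85.4 j [0.55, 0.81, 0.03, 1.44, -0.03, 0.89, 0.15]
shift [-0.0, 0.0004, 0.0792] rot [-0.0013, 0.0005, 0.0023] world [ 491.8 -352.3  100. ]
fin top 1020 [[7.1, -3.4, 129.2], [20.7, 2.4, 132.0], [34.3, 8.0, 133.0]]
handle top 489 [[-77.1, 8.0, 134.2], [-68.7, 14.7, 139.1], [-64.2, 21.2, 140.0]]
front catch 1467 [[-54.8, -95.5, 125.2], [-43.6, -73.1, 130.3], [-35.1, -48.3, 131.0]]
rear 1304 [[4.1, -84.4, 125.4], [31.7, -72.8, 130.4], [51.1, -65.0, 131.0]]
```

View pics/g_wrist.png

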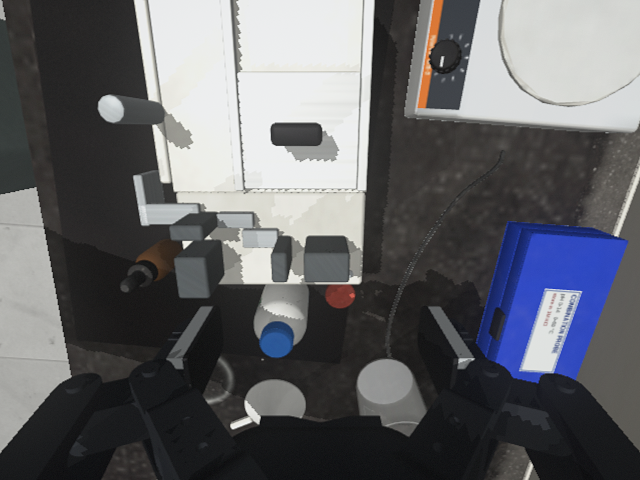

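Call:
apply_moves(motion=[[[0,0.0004,0.02,0,0,0,0],[0,0.0004,0.04,0,0,0,0],[0,0.0004,0.06,0,0,0,0],[0,0.0004,0.074,0,0,0,0],[0,0.0004,0.079,0,0,0,0],[0,0.0004,0.079,0,0,0,0.2],[0,0.0004,0.079,0,0,0,0.35],[0,0.0004,0.079,0,0,0,0.42],[0,0.0004,0.079,0,0,0,0.46],[0,0.0004,0.079,0,0,0,0.5],[0,0.0004,0.079,0,0,0,0.53],[0,0.0004,0.079,0,0,0,0.56],[0,0.0004,0.079,0,0,0,0.6],[0,0.0004,0.079,0,0,0,0.65],[0,0.0004,0.079,0,0,0,0.65],[0,0.0004,0.079,0,0,0,0.65]]], newtons=40)

```text
clock: 8.25
eef_pos: [490.7, -352.0, 100.8]
tool_rot: [0.845, 0.534, -0.001, -0.001]
wrist_force: [-9.7, 5.0, 12.8]
width: 36.6
```

```bash
python3 - <<'E'
from h import *
from cell import *
s=st()
d=snapshot("wrist");crop(d,150,420,130,330,3,"pics/i_wrist.png")
E
```

```text
t 8.25 tcp [ 490.7 -352.   100.8] box [ 32.9 -75.2 100.8] F [-9.7  5.  12.8] w 36.6 j [0.56, 0.92, 0.02, 1.51, -0.03, 0.72, 0.15]
```

View pics/i_wrist.png

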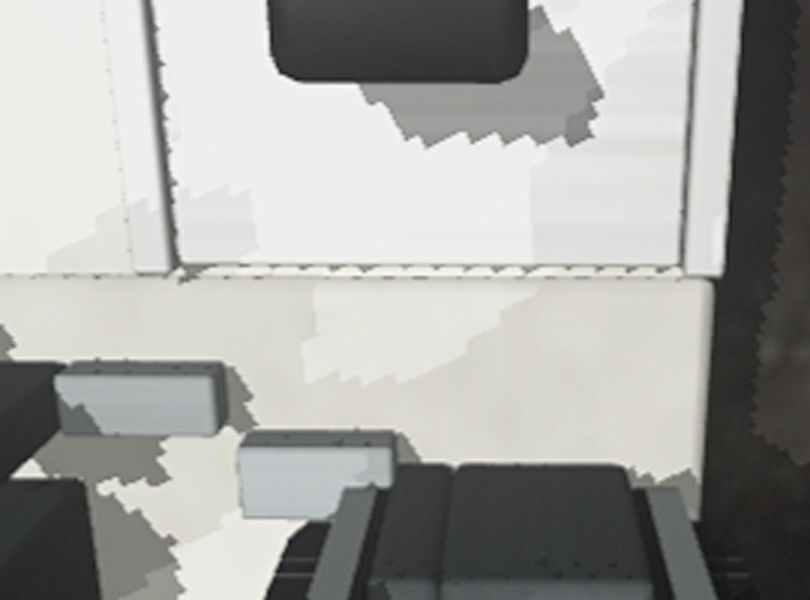

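Call:
apply_moves(motion=[[[0,0.0008,0,0,0,0,0.5],[0,0.0008,0,0,0,0,0.3],[0,0.0008,0,0,0,0,0.1],[0,0.0008,-0.01,0,0,0,0],[0,0.0008,-0.04,0,0,0,0],[0,0.0008,-0.079,0,0,0,0],[0,0.0008,-0.079,0,0,0,0],[0,0.0008,-0.079,0,0,0,0]]])

```text
clock: 8.97
eef_pos: [492.5, -352.9, 182.4]
tool_rot: [0.845, 0.534, -0.0, 0.0]
wrist_force: [-0.1, 0.4, -0.6]
width: 85.5
```

```bash
python3 - <<'E'
from h import *
from cell import *
s=st()
plan(s,[-45,-78,180],90,(0,));plan(s,[-45,-78,180],90,(180,))
d=snapshot("wrist");cv2.imwrite("pics/j_wrist.png",d["pixels"][:,:,::-1])
B=w2b(cloud(d).reshape(-1,3))
def rp(nm,lo,hi,bx):
    m=(B[:,2]>lo)&(B[:,2]<hi)&(B[:,0]>bx[0])&(B[:,0]<bx[1])&(B[:,1]>bx[2])&(B[:,1]<bx[3])
    if m.sum(): print(nm,m.sum(),np.percentile(B[m],[1,50,99],axis=0).round(1).tolist())
rp("fin top",128,133,(-20,60,-20,60));rp("rear",125,131,(-10,70,-110,-50));rp("front",125,131,(-70,-25,-110,-30))
E
```

```text
t 8.97 tcp [ 492.5 -352.9  182.4] box [ 34.9 -75.2 182.4] F [-0.1  0.4 -0.6] w 85.5 j [0.55, 0.81, 0.03, 1.43, -0.03, 0.9, 0.15]
shift [-0.0025, -0.08, 0.0024] rot [-0.0003, 0.0011, -1.567] world [ 419.3 -320.8  180. ]
shift [-0.0025, -0.08, 0.0024] rot [0.0011, 0.0003, 1.5746] world [ 419.3 -320.8  180. ]
fin top 970 [[7.2, -3.3, 129.3], [20.8, 2.5, 132.0], [34.4, 8.2, 133.0]]
rear 1215 [[14.0, -84.9, 125.5], [32.9, -73.1, 130.3], [51.3, -65.0, 131.0]]
front 1371 [[-54.6, -95.4, 125.2], [-43.5, -73.8, 130.3], [-35.1, -48.3, 131.0]]
```

View pics/j_wrist.png

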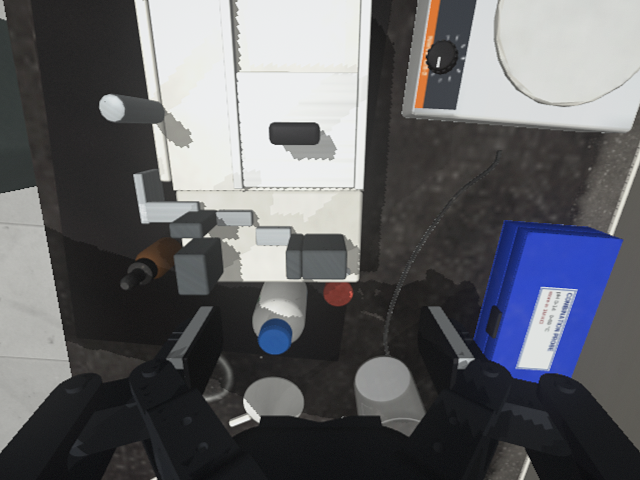

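Rear catch is fully in: its tab is flat on the lug at (318,256), outside faces at x = 14.0 and 51.3. Front catch is next.

Call:
apply_moves(motion=[[[0,-0.005,0,0,0,0.12,0],[0,-0.01,0,0,0,0.24,0],[0,-0.015,0,0,0,0.36,0],[0,-0.02,0,0,0,0.48,0],[0,-0.03,0,0,0,0.6,0],[0,-0.04,0,0,0,0.72,0],[-0.001,-0.05,0,0,0,0.84,0],[-0.002,-0.06,0,0,0,0.96,0],[-0.0025,-0.07,0,0,0,1.08,0],[-0.0025,-0.08,0,0,0,1.2,0],[-0.0025,-0.08,0.001,0,0,1.32,0],[-0.0025,-0.08,0.002,0,0,1.44,0],[-0.0025,-0.08,0.0024,0.001,0,1.56,0],[-0.0025,-0.08,0.0024,0.001,0,1.5746,0],[-0.0025,-0.08,0.0024,0.001,0,1.5746,0]]])

```text
clock: 10.27
eef_pos: [418.5, -320.2, 178.2]
tool_rot: [0.975, -0.221, -0.002, -0.0]
wrist_force: [0.2, -0.4, 0.1]
width: 85.0
```

```bash
python3 - <<'E'
from h import *
from cell import *
s=st()
plan(s,[-45,-78,100],90)
d=snapshot("wrist");cv2.imwrite("pics/k_wrist.png",d["pixels"][:,:,::-1])
B=w2b(cloud(d).reshape(-1,3))
def rp(nm,lo,hi,bx):
    m=(B[:,2]>lo)&(B[:,2]<hi)&(B[:,0]>bx[0])&(B[:,0]<bx[1])&(B[:,1]>bx[2])&(B[:,1]<bx[3])
    if m.sum(): print(nm,m.sum(),np.percentile(B[m],[1,50,99],axis=0).round(1).tolist())
rp("fin top",128,133,(-20,60,-20,60));rp("rear",125,131,(-10,70,-110,-50));rp("front",125,131,(-70,-25,-110,-30));rp("handle top",134,140,(-100,-50,-20,40))
E
```

```text
t 10.27 tcp [ 418.5 -320.2  178.2] box [-45.9 -77.7 178.2] F [ 0.2 -0.4  0.1] w 85.0 j [0.34, 0.76, 0.48, 1.74, -0.48, 0.77, -0.96]
shift [0.0012, 0.0003, 0.0782] rot [0.0001, 0.0037, 0.0026] world [ 419.3 -320.8  100. ]
fin top 992 [[6.5, -4.3, 128.3], [20.7, 0.3, 132.0], [33.9, 7.0, 133.0]]
rear 1556 [[13.8, -85.6, 128.5], [32.7, -75.5, 130.4], [50.9, -65.9, 131.0]]
front 1226 [[-55.0, -96.5, 125.4], [-42.9, -77.0, 130.4], [-35.3, -49.2, 131.0]]
handle top 318 [[-77.6, 7.0, 134.1], [-69.3, 12.0, 139.1], [-64.6, 20.1, 140.0]]
```

View pics/k_wrist.png

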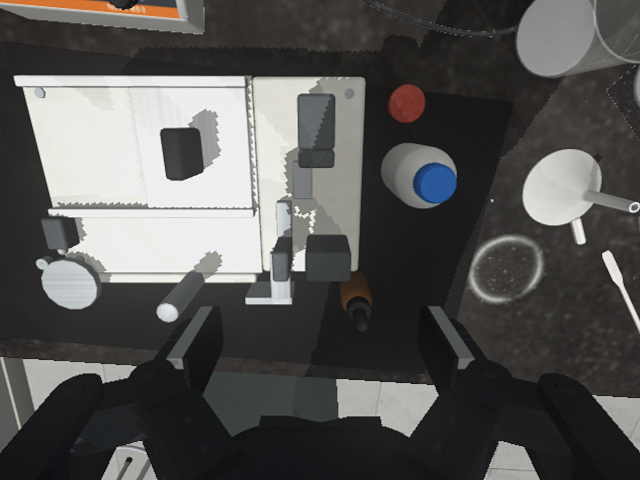

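Call:
apply_moves(motion=[[[0.0012,0.0003,0.02,0,0.003,0.0026,0],[0.0012,0.0003,0.04,0,0.003,0.0026,0],[0.0012,0.0003,0.06,0,0.003,0.0026,0],[0.0012,0.0003,0.073,0,0.003,0.0026,0],[0.0012,0.0003,0.078,0,0.003,0.0026,0],[0.0012,0.0003,0.078,0,0.003,0.0026,0.2],[0.0012,0.0003,0.078,0,0.003,0.0026,0.35],[0.0012,0.0003,0.078,0,0.003,0.0026,0.42],[0.0012,0.0003,0.078,0,0.003,0.0026,0.46],[0.0012,0.0003,0.078,0,0.003,0.0026,0.5],[0.0012,0.0003,0.078,0,0.003,0.0026,0.53],[0.0012,0.0003,0.078,0,0.003,0.0026,0.56],[0.0012,0.0003,0.078,0,0.003,0.0026,0.6],[0.0012,0.0003,0.078,0,0.003,0.0026,0.65],[0.0012,0.0003,0.078,0,0.003,0.0026,0.65],[0.0012,0.0003,0.078,0,0.003,0.0026,0.65]]])

```text
clock: 11.65
eef_pos: [419.6, -320.6, 100.8]
tool_rot: [0.975, -0.221, 0.0, -0.0]
wrist_force: [0.8, 3.3, 11.0]
width: 36.8
```

```bash
python3 - <<'E'
from h import *
s=st()
E
```

```text
t 11.65 tcp [ 419.6 -320.6  100.8] box [-44.7 -77.7 100.8] F [ 0.8  3.3 11. ] w 36.8 j [0.39, 0.87, 0.38, 1.8, -0.56, 0.57, -0.89]
```

Call:
apply_moves(motion=[[[0,0,0,0,0,0,0.5],[0,0,0,0,0,0,0.3],[0,0,0,0,0,0,0.1],[0,0,-0.01,0,0,0,0],[0,0,-0.04,0,0,0,0],[0,0,-0.078,0,0,0,0],[0,0,-0.078,0,0,0,0]]])

```text
clock: 12.23
eef_pos: [420.5, -322.4, 184.8]
tool_rot: [0.975, -0.221, 0.003, 0.001]
wrist_force: [0.7, -0.6, 1.1]
width: 84.9
```

```bash
python3 - <<'E'
from h import *
from cell import *
s=st()
plan(s,[-70.7,14,180],-45)
d=snapshot("wrist");cv2.imwrite("pics/l_wrist.png",d["pixels"][:,:,::-1])
B=w2b(cloud(d).reshape(-1,3))
def rp(nm,lo,hi,bx):
    m=(B[:,2]>lo)&(B[:,2]<hi)&(B[:,0]>bx[0])&(B[:,0]<bx[1])&(B[:,1]>bx[2])&(B[:,1]<bx[3])
    if m.sum(): print(nm,m.sum(),np.percentile(B[m],[1,50,99],axis=0).round(1).tolist())
rp("fin top",128,133,(-20,60,-20,60));rp("rear",125,131,(-10,70,-110,-50));rp("front",125,131,(-70,-25,-110,-30));rp("handle top",134,140,(-100,-50,-20,40))
for dn in ("scene","side"):
    d=snapshot(dn);crop(d,230,430,190,370,4,f"pics/l_{dn}.png");B=w2b(cloud(d).reshape(-1,3));rp(dn+"handle top",134,140,(-100,-50,-20,40))
E
```

```text
t 12.23 tcp [ 420.5 -322.4  184.8] box [-43.2 -78.9 184.8] F [ 0.7 -0.6  1.1] w 84.9 j [0.34, 0.75, 0.49, 1.73, -0.48, 0.77, -0.96]
shift [-0.0274, -0.0929, 0.0045] rot [0.0038, -0.006, -0.7842] world [ 435.9 -226.8  180. ]
fin top 913 [[6.5, -4.2, 128.3], [21.2, 0.4, 132.0], [34.1, 7.0, 133.0]]
rear 1427 [[14.0, -85.6, 128.4], [32.7, -75.6, 130.4], [51.3, -65.8, 131.0]]
front 1179 [[-54.9, -96.5, 125.4], [-43.1, -77.3, 130.4], [-35.3, -59.1, 131.0]]
handle top 294 [[-77.6, 7.0, 134.2], [-69.3, 12.1, 139.2], [-64.5, 20.1, 140.0]]
scenehandle top 48 [[-77.5, 6.7, 134.3], [-71.4, 10.9, 137.4], [-64.6, 19.7, 139.7]]
sidehandle top 35 [[-72.8, 7.4, 134.3], [-67.0, 11.7, 138.1], [-63.5, 20.5, 139.7]]
```

View pics/l_wrist.png

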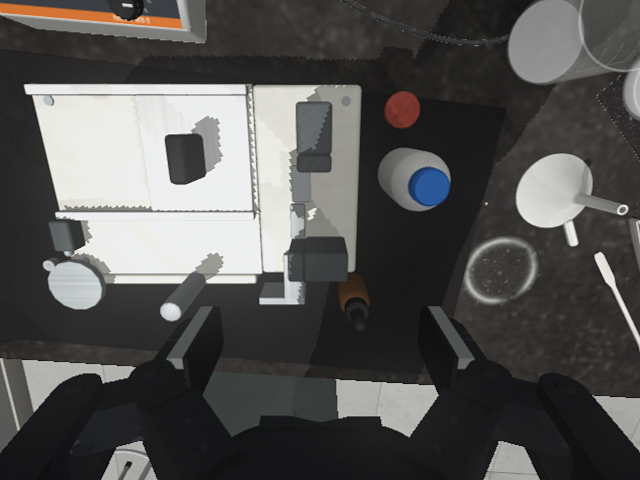

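View pics/l_side.png

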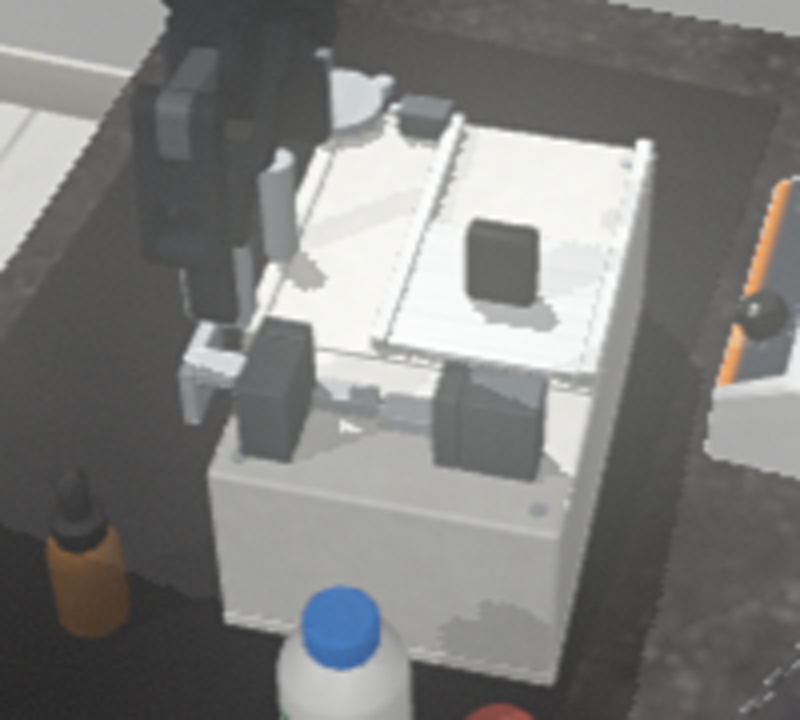

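```bash
python3 - <<'E'
from h import *
for f in ("a_side","a_scene","c_wrist","f_wrist"):
    d=np.load(f"pics/{f}.npz");B=w2b(cloud(d).reshape(-1,3))
    m=(B[:,2]>60)&(B[:,2]<170)&(B[:,0]>-130)&(B[:,0]<-20)&(B[:,1]>75)&(B[:,1]<150)
    h,e=np.histogram(B[m,2],bins=range(60,171,5));print(f,dict(zip(e,h)))
    for lo,hi in((100,125),(125,170)):
        k=m&(B[:,2]>lo)&(B[:,2]<hi)
        if k.sum()>5:print(lo,hi,np.percentile(B[k],[2,50,98],axis=0).round(0).tolist())
E
```

```text
a_side {np.int64(60): np.int64(0), np.int64(65): np.int64(0), np.int64(70): np.int64(0), np.int64(75): np.int64(0), np.int64(80): np.int64(0), np.int64(85): np.int64(17), np.int64(90): np.int64(213), np.int64(95): np.int64(87), np.int64(100): np.int64(306), np.int64(105): np.int64(55), np.int64(110): np.int64(0), np.int64(115): np.int64(0), np.int64(120): np.int64(0), np.int64(125): np.int64(0), np.int64(130): np.int64(0), np.int64(135): np.int64(0), np.int64(140): np.int64(0), np.int64(145): np.int64(0), np.int64(150): np.int64(0), np.int64(155): np.int64(0), np.int64(160): np.int64(0), np.int64(165): np.int64(0)}
100 125 [[-86.0, 82.0, 100.0], [-62.0, 97.0, 102.0], [-21.0, 116.0, 107.0]]
a_scene {np.int64(60): np.int64(3), np.int64(65): np.int64(3), np.int64(70): np.int64(7), np.int64(75): np.int64(4), np.int64(80): np.int64(4), np.int64(85): np.int64(21), np.int64(90): np.int64(151), np.int64(95): np.int64(141), np.int64(100): np.int64(206), np.int64(105): np.int64(25), np.int64(110): np.int64(0), np.int64(115): np.int64(0), np.int64(120): np.int64(0), np.int64(125): np.int64(0), 
[... 1011 characters left out ...]
st {np.int64(60): np.int64(0), np.int64(65): np.int64(0), np.int64(70): np.int64(19), np.int64(75): np.int64(3), np.int64(80): np.int64(17), np.int64(85): np.int64(26), np.int64(90): np.int64(1942), np.int64(95): np.int64(240), np.int64(100): np.int64(3791), np.int64(105): np.int64(738), np.int64(110): np.int64(0), np.int64(115): np.int64(0), np.int64(120): np.int64(0), np.int64(125): np.int64(0), np.int64(130): np.int64(0), np.int64(135): np.int64(0), np.int64(140): np.int64(0), np.int64(145): np.int64(0), np.int64(150): np.int64(0), np.int64(155): np.int64(0), np.int64(160): np.int64(0), np.int64(165): np.int64(0)}
100 125 [[-89.0, 82.0, 101.0], [-67.0, 98.0, 103.0], [-21.0, 117.0, 108.0]]
```

Call:
apply_moves(motion=[[[-0.003,-0.012,0,0,0,-0.11,0.2],[-0.007,-0.024,0,0,0,-0.22,0.3],[-0.011,-0.036,0,0.001,-0.002,-0.33,0.4],[-0.015,-0.05,0.001,0.002,-0.003,-0.44,0.4],[-0.019,-0.064,0.002,0.003,-0.004,-0.55,0.4],[-0.023,-0.078,0.003,0.004,-0.005,-0.66,0.4],[-0.0274,-0.0929,0.0045,0.004,-0.006,-0.77,0.4],[-0.0274,-0.0929,0.0045,0.004,-0.006,-0.7842,0.4],[-0.0274,-0.0929,0.0045,0.004,-0.006,-0.7842,0.4],[-0.0274,-0.0929,0.0045,0.004,-0.006,-0.7842,0.4]]])

```text
clock: 13.22
eef_pos: [434.7, -225.5, 174.5]
tool_rot: [0.986, 0.167, -0.002, -0.003]
wrist_force: [-0.0, 0.0, -1.0]
width: 51.2
```

```bash
python3 - <<'E'
from h import *
s=st(); plan(s,[-70.9,13.9,101],-45)
E
```

```text
t 13.22 tcp [ 434.7 -225.5  174.5] box [-72.4  14.6 174.5] F [-0.  0. -1.] w 51.2 j [0.27, 0.69, 0.26, 1.86, -0.28, 0.63, -0.53]
shift [0.0008, 0.002, 0.0735] rot [-0.006, 0.0035, -0.0019] world [ 435.7 -226.8  101. ]
```

Call:
apply_moves(motion=[[[0.0008,0.002,0.01,-0.006,0.0035,-0.002,0.4],[0.0008,0.002,0.03,-0.006,0.0035,-0.002,0.4],[0.0008,0.002,0.05,-0.006,0.0035,-0.002,0.4],[0.0008,0.002,0.067,-0.006,0.0035,-0.002,0.4],[0.0008,0.002,0.0735,-0.006,0.0035,-0.002,0.4],[0.0008,0.002,0.0735,-0.006,0.0035,-0.002,0.5],[0.0008,0.002,0.0735,-0.006,0.0035,-0.002,0.65],[0.0008,0.002,0.0735,-0.006,0.0035,-0.002,0.75],[0.0008,0.002,0.0735,-0.006,0.0035,-0.002,0.85],[0.0008,0.002,0.0735,-0.006,0.0035,-0.002,1],[0.0008,0.002,0.0735,-0.006,0.0035,-0.002,1],[0.0008,0.002,0.0735,-0.006,0.0035,-0.002,1],[0.0008,0.002,0.0735,-0.006,0.0035,-0.002,1]]], newtons=40)

```text
clock: 14.3
eef_pos: [436.0, -226.4, 101.9]
tool_rot: [0.986, 0.168, 0.001, -0.0]
wrist_force: [-0.8, 5.3, 7.9]
width: 12.9
```

```bash
cat >> h.py <<'E'
def arc(s,th0,ths,r=85):  # tool-frame shifts along gate arc, constant orientation, th in rad
    R0=Ro.from_quat(s["tool_rot"])
    for t in ths:
        d=r*np.array([-(np.sin(t)-np.sin(th0)),-(np.cos(t)-np.cos(th0)),0])
        w=Ro.from_euler('z',YAW,degrees=True).apply(d);print(round(t,2),(R0.inv().apply(w)/1000).round(4).tolist())
E
python3 - <<'E'
from h import *
s=st();arc(s,0,np.arange(.06,0.75,.06))
E
```

```text
t 14.3 tcp [ 436.  -226.4  101.9] box [-70.8  14.4 101.9] F [-0.8  5.3  7.9] w 12.9 j [0.31, 0.81, 0.19, 1.93, -0.33, 0.43, -0.49]
0.06 [-0.0035, -0.0037, -0.0]
0.12 [-0.0068, -0.0076, -0.0]
0.18 [-0.0098, -0.0117, -0.0]
0.24 [-0.0126, -0.016, -0.0]
0.3 [-0.0151, -0.0204, -0.0]
0.36 [-0.0173, -0.025, -0.0]
0.42 [-0.0193, -0.0297, -0.0]
0.48 [-0.021, -0.0346, -0.0]
0.54 [-0.0223, -0.0395, -0.0]
0.6 [-0.0234, -0.0444, -0.0]
0.66 [-0.0242, -0.0495, -0.0]
0.72 [-0.0247, -0.0546, -0.0]
```

Call:
apply_moves(motion=[[[-0.0018,-0.0018,0,0,0,0,1],[-0.0035,-0.0037,0,0,0,0,1],[-0.0068,-0.0076,0,0,0,0,1],[-0.0098,-0.0117,0,0,0,0,1],[-0.0126,-0.016,0,0,0,0,1],[-0.0151,-0.0204,0,0,0,0,1],[-0.0173,-0.025,0,0,0,0,1],[-0.0193,-0.0297,0,0,0,0,1],[-0.021,-0.0346,0,0,0,0,1],[-0.021,-0.0346,0,0,0,0,1]]])

```text
clock: 15.13
eef_pos: [403.2, -201.1, 102.2]
tool_rot: [0.986, 0.167, -0.0, 0.0]
wrist_force: [-6.5, -8.2, -2.6]
width: 12.9
```

```bash
python3 - <<'E'
from h import *
from cell import *
s=st()
b=w2b(s["eef_pos"]);h=np.array([-70.9,99.2]);v=b[:2]-h;th=np.arctan2(-v[0],-v[1]);print("th",th,"r",np.hypot(*v))
arc(s,th,np.arange(.54,1.6,.06))
d=snapshot("side");crop(d,230,430,190,370,4,"pics/m_side.png")
E
```

```text
t 15.13 tcp [ 403.2 -201.1  102.2] box [-111.3   23.   102.2] F [-6.5 -8.2 -2.6] w 12.9 j [0.3, 0.78, 0.16, 2.07, -0.35, 0.32, -0.48]
th 0.48763429942416997 r 86.27317939200302
0.54 [-0.0012, -0.0043, -0.0]
0.6 [-0.0023, -0.0093, -0.0]
0.66 [-0.0031, -0.0143, -0.0]
0.72 [-0.0036, -0.0194, -0.0]
0.78 [-0.0038, -0.0245, -0.0]
0.84 [-0.0037, -0.0296, -0.0]
0.9 [-0.0032, -0.0347, -0.0]
0.96 [-0.0025, -0.0397, -0.0]
1.02 [-0.0015, -0.0447, -0.0]
1.08 [-0.0001, -0.0496, -0.0]
1.14 [0.0015, -0.0545, -0.0]
1.2 [0.0034, -0.0592, -0.0]
1.26 [0.0056, -0.0638, -0.0]
1.32 [0.008, -0.0683, -0.0]
1.38 [0.0107, -0.0726, -0.0]
1.44 [0.0137, -0.0767, -0.0]
1.5 [0.0169, -0.0807, -0.0]
1.56 [0.0204, -0.0844, -0.0]
```

View pics/m_side.png

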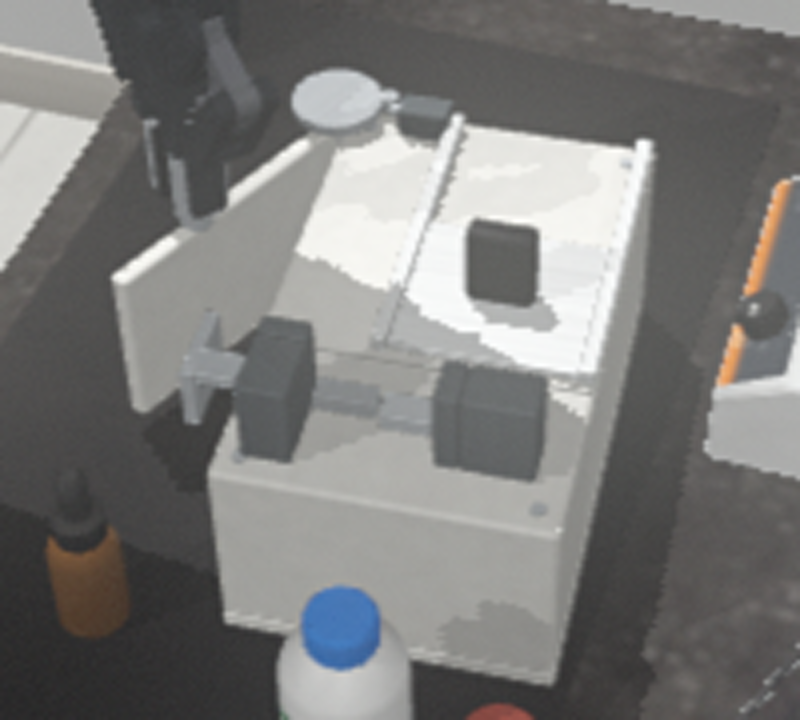

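Call:
apply_moves(motion=[[[-0.0012,-0.0043,0,0,0,0,1],[-0.0023,-0.0093,0,0,0,0,1],[-0.0031,-0.0143,0,0,0,0,1],[-0.0036,-0.0194,0,0,0,0,1],[-0.0038,-0.0245,0,0,0,0,1],[-0.0037,-0.0296,0,0,0,0,1],[-0.0032,-0.0347,0,0,0,0,1],[-0.0025,-0.0397,0,0,0,0,1],[-0.0015,-0.0447,0,0,0,0,1],[-0.0001,-0.0496,0,0,0,0,1],[0.0015,-0.0545,0,0,0,0,1],[0.0015,-0.0545,0,0,0,0,1]]], newtons=50)

```text
clock: 16.18
eef_pos: [386.5, -148.4, 102.4]
tool_rot: [0.986, 0.168, -0.0, -0.0]
wrist_force: [-3.1, -1.4, -1.2]
width: 12.9
```

```bash
python3 - <<'E'
from h import *
from cell import *
s=st()
b=w2b(s["eef_pos"]);h=np.array([-70.9,99.2]);v=b[:2]-h;th=np.arctan2(-v[0],-v[1]);print("th",th,"r",np.hypot(*v))
arc(s,th,np.arange(1.2,1.6,.06),np.hypot(*v))
E
```

```text
t 16.18 tcp [ 386.5 -148.4  102.4] box [-149.1   63.2  102.4] F [-3.1 -1.4 -1.2] w 12.9 j [0.22, 0.75, 0.12, 2.19, -0.4, 0.22, -0.53]
th 1.139604478134391 r 86.11955102496572
1.2 [0.0019, -0.0048, -0.0]
1.26 [0.0042, -0.0095, -0.0]
1.32 [0.0067, -0.014, -0.0]
1.38 [0.0094, -0.0184, -0.0]
1.44 [0.0124, -0.0226, -0.0]
1.5 [0.0157, -0.0266, -0.0]
1.56 [0.0192, -0.0304, -0.0]
```

Call:
apply_moves(motion=[[[0.0019,-0.0048,0,0,0,0,1],[0.0042,-0.0095,0,0,0,0,1],[0.0067,-0.014,0,0,0,0,1],[0.0094,-0.0184,0,0,0,0,1],[0.0124,-0.0226,0,0,0,0,1],[0.0157,-0.0266,0,0,0,0,1],[0.0185,-0.0297,0,0,0,0,1],[0.0185,-0.0297,0,0,0,0,1],[0.0185,-0.0297,0,0,0,0,1]]])

```text
clock: 16.93
eef_pos: [394.5, -114.1, 102.5]
tool_rot: [0.986, 0.168, 0.0, 0.0]
wrist_force: [1.2, -1.5, -0.6]
width: 12.7
```

```bash
python3 - <<'E'
from h import *
from cell import *
s=st()
b=w2b(s["eef_pos"]);h=np.array([-70.9,99.2]);v=b[:2]-h;th=np.arctan2(-v[0],-v[1]);print("th",th,"r",np.hypot(*v))
for dn in ("side","scene"):
    d=snapshot(dn);np.savez(f"pics/n_{dn}.npz",**d);crop(d,190,390,190,370,4,f"pics/n_{dn}.png")
E
```

```text
t 16.93 tcp [ 394.5 -114.1  102.5] box [-156.8   97.6  102.5] F [ 1.2 -1.5 -0.6] w 12.7 j [0.13, 0.75, 0.13, 2.2, -0.44, 0.21, -0.58]
th 1.5523502350609197 r 85.96178648004911
```

View pics/n_side.png

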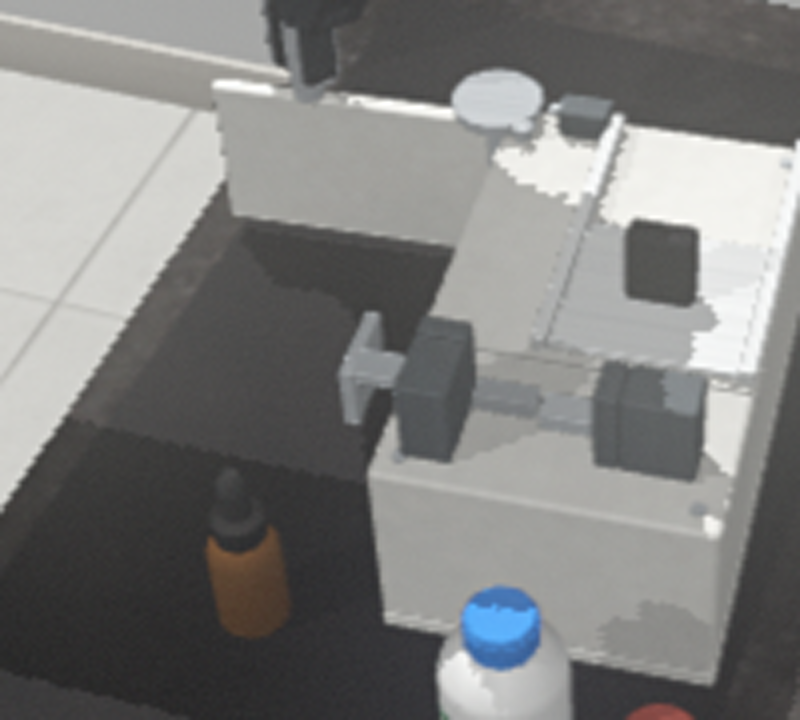

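View pics/n_scene.png

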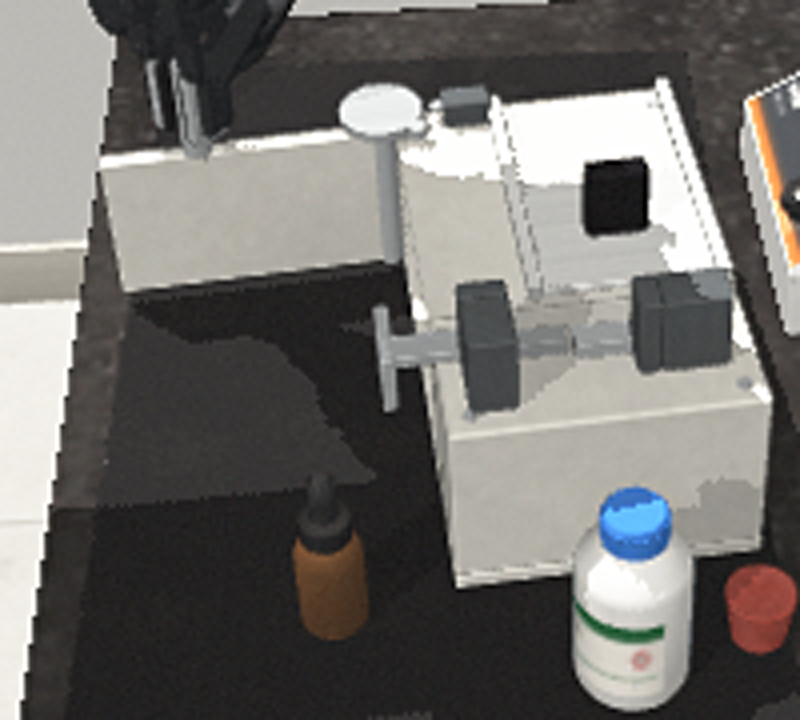

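```bash
python3 - <<'E'
from h import *
from cell import *
st(); print(sign_off())
E
```

```text
t 17.03 tcp [ 394.4 -114.3  102.5] box [-156.9   97.3  102.5] F [ 2.4 -1.5  1.6] w 12.7 j [0.13, 0.75, 0.13, 2.2, -0.44, 0.21, -0.58]
the job is handed in; nothing more can be done
None
```

The box is ready and the job was handed in at 17.0 s, with the fingers still gripping the gate handle.

1. **Cover:** I slid it shut until it stopped hard. It moved about 48 mm, not the full 60 mm, because it seems to have started about 12 mm along. That first push met a peak of about 63–68 N at the wrist. I backed off about 6 mm and pushed it shut again at about 20 N. Later images show its edge at the pillar line with a strip of about 2 mm showing. It stopped at the same place under both pushes, so I took that as the end stop.
2. **Rear catch:** Squeezed fully in. The tab sits against the lug, and the outer faces measured x = 14.0 and 51.3 mm (14 and 52 expected).
3. **Front catch:** Squeezed fully in after the rear one. The tab's left face moved from y = -49 to -59 mm, and the gate came free of the bolt.
4. **Gate:** Swung past the detent to about 1.55 rad by arm position, and the last pictures show it square to the front. I set a 50 N grip. The measured opening on the 14 mm rod was 12.7 mm; the gripper also read 1–2 mm low on the catches. Wrist force there was about 3 N.

In the last pictures both bottles and the stopper are upright and appear where they started.

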